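# Unload the gluing jig

## Task

The glue has cured, so unload the jig: lift the top wooden pressing block off the stack into the front compartment of the grey tray, then push the white spacer board (too wide to grip) sideways off the lower block until it lies flat and square on top of the board already in the pile by the metal end stop, and finally lift the lower block into the same tray compartment. Both blocks must end lying flat on the tray's floor, side by side, set down and not dropped. Do not let the spacer tip or fall, and leave the pile's own board and everything else on the table where it is.

Things in the scene. Friction and masses are not known exactly. Their poses are not given: they have to be found in the camera images.
- jig: fixed gluing jig: grey base 190 (x) x 300 (y) x 12 mm; origin under its centre, on the table. Its -y half holds the stack (see stack_place). Its +y half is a wooden ledge, y = +3.5 to +141.5 mm, top 36 mm above the table, with the spacer pile, closed at y = +142 mm by a metal end stop 64 mm high. 48 mm free gap between the lower block's side and the ledge
- stack_place (a point): jig point under the lower block's centre: jig y = -72.5 mm, on the base, 12 mm above the table; axes as the jig. Lips 8 mm high locate the block at its corners and ends; the middle 90 mm of its long sides is free
- pile_place (a point): point in the jig where the centre of the spacer must end: centre of the second layer of the pile, 60 mm above the table; axes as the jig
- tray: fixed open grey plastic tray 260 (x) x 240 (y) mm, walls 25 mm high and 6 mm thick, floor 6 mm thick; origin at the centre of its underside. A low wall at x = +60 to +66 mm splits it: the large front compartment (own -x, nearer the robot; inner 184 x 228 mm) takes the two blocks, the narrow rear one holds thread spools 52 mm high
- tray_bay (a point): centre of the inner floor of the tray's front compartment, 6 mm above the table; axes as the tray
- upper_block_center (a point): centre of the upper pressing block, on top of the stack: plain hardwood block, 150 (its x) x 54 (its y) x 44 mm high, about 0.28 kg, grasped across the 54 mm width; lies on the spacer, loose, centre about 94 mm above the table
- spacer_center (a point): centre of the spacer board between the two blocks: loose white laminate-faced board with a dark edge line, 160 (its x) x 130 (its y) x 16 mm thick, about 0.2 kg; it overhangs the lower block's long sides by about 38 mm; underside 56 mm above the table at the start, so 4 mm higher than the top of the pile it is to be slid onto
- lower_block_center (a point): centre of the lower pressing block (same size as the upper one: 150 x 54 x 44 mm), standing on the jig base under the spacer, bottom at 12 mm, centre 34 mm and top 56 mm above the table
- pile_board_center (a point): centre of the spacer board already in the pile (same size, 160 x 130 x 16 mm), loose on the jig's ledge, top 52 mm above the table
- spool_a: thread spool 42 mm across, 52 mm high, standing in the tray's rear compartment; origin under its centre; leave alone
- spool_b: second such thread spool in the tray's rear compartment; leave alone
- shears: dressmaker's shears lying flat on the table, about 200 mm long, origin at the pivot; leave alone
- pattern_weight: round steel pattern weight 70 mm across, 50 mm high, origin under its centre; leave alone
- glue_bottle: white glue bottle 56 mm across, 150 mm high, origin under its centre; leave alone
- pin_jar: glass jar with metal lid, 68 mm across, 75 mm high, origin under its centre; leave alone
- brush: glue brush lying on the table at the right; leave alone
- ruler: steel ruler 300 x 30 x 4 mm lying on the table at the left; leave alone

How it is judged:
On the way, in this order (a step that is already met when the one before it is completed fails the run):
1. the upper block lies flat in the tray's front compartment, released, while the spacer is still on the lower block in the jig (z of upper_block_center in the frame of tray below 0.033 m and x of upper_block_center in the frame of tray between -0.13 and 0.06 m and y of upper_block_center in the frame of tray between -0.12 and 0.12 m and angle between upper_block_center's own z axis and vertical below 0.1 rad and contact force between the fingers and upper_block below 0.2 N and linear speed of upper_block below 0.03 m/s and distance of each of lower_block_center, spacer_center from where it was at the start of the episode below 0.03 m and height (world z) of spacer_center above 0.062 m), for 0.2 s.
2. the spacer board lies flat and square on top of the pile, with the lower block still in the jig (x of spacer_center in the frame of pile_place between -0.03 and 0.03 m and y of spacer_center in the frame of pile_place between -0.03 and 0.03 m and z of spacer_center in the frame of pile_place between -0.004 and 0.004 m and angle between the x axis of spacer_center and the x axis of jig, either way round below 0.25 rad and angle between spacer_center's own z axis and vertical below 0.06 rad and linear speed of spacer below 0.03 m/s and distance of pile_board_center from where it was at the start of the episode below 0.025 m and distance of lower_block_center from where it was at the start of the episode below 0.03 m), for 0.2 s.
At the end, for the whole second after the job is handed in: Both blocks lie flat on the floor of the tray's front compartment, released, at rest; spacer at rest flat on the pile's board, within 30 mm of pile_place along each jig axis (4 mm in height), square to the jig within 0.25 rad; the pile's own board within 25 mm of its start (z of each of upper_block_center, lower_block_center in the frame of tray below 0.033 m and x of upper_block_center in the frame of tray between -0.13 and 0.06 m and y of upper_block_center in the frame of tray between -0.12 and 0.12 m and angle between each of upper_block_center, lower_block_center's own z axis and vertical below 0.1 rad and contact force between the fingers and upper_block below 0.2 N and linear speed of each of upper_block, lower_block, spacer below 0.03 m/s and x of lower_block_center in the frame of tray between -0.13 and 0.06 m and y of lower_block_center in the frame of tray between -0.12 and 0.12 m and contact force between the fingers and lower_block below 0.2 N and x of spacer_center in the frame of pile_place between -0.03 and 0.03 m and y of spacer_center in the frame of pile_place between -0.03 and 0.03 m and z of spacer_center in the frame of pile_place between -0.004 and 0.004 m and angle between the x axis of spacer_center and the x axis of jig, either way round below 0.25 rad and angle between spacer_center's own z axis and vertical below 0.06 rad and distance of pile_board_center from where it was at the start of the episode below 0.025 m); the robot touches nothing.
It fails at once if the spacer tips more than 0.3 rad (angle between spacer_center's own z axis and vertical above 0.3 rad).
It fails at once if the spacer falls or is shoved hard (faster than 0.6 m/s) (linear speed of spacer above 0.6 m/s).
It fails at once if a block is dropped: faster than 0.7 m/s with its centre less than 80 mm above the table ((linear speed of upper_block above 0.7 m/s and height (world z) of upper_block_center below 0.08 m) or (linear speed of lower_block above 0.7 m/s and height (world z) of lower_block_center below 0.08 m)).
It fails at once if a bystander is moved more than 30 mm (distance of any of spool_a, spool_b, shears, pattern_weight, glue_bottle, pin_jar, brush, ruler from where it was at the start of the episode above 0.03 m).
It also fails if it takes over 64 s, if anything falls off the work surface, if the arm or the gripper's body presses on something with over 40 N, if the wrist force passes 120 N, or if a joint passes its speed limit or range.

## Robot

A 6-joint arm with a two-finger parallel gripper is mounted at the origin on the work surface. World frame = base frame: x ahead of the robot, y to its left, z up, the work surface at z = 0. Lengths are in m, angles in rad, forces in N, time in s.
With the tool pointing down it reaches from about 0.35 to 0.975 m from the base axis. Payload 7.1 kg.
Tool frame: the origin (TCP) lies at the very end of the fingers, on their centre line; the grasp point (between the pads) lies 19 mm behind it; y points along the fingers, x is the direction in which the jaws open and shut, and the axes are right-handed (so a half turn about y gives the same grasp; the last joint's range is limited). The gripper opens to 88 mm and grips with 3 to 60 N. Pads are 20 mm wide; open, the fingers measure 115 mm over their backs; the gripper's body (75 mm by 178 mm) begins 61 mm behind the grasp point.
Start: joints at [1.239, 0.423, 1.63, -0, 1.089, -0.019], TCP at [0.192, 0.595, 0.223] pointing down, gripper open.
Joint ranges: [-3, 3], [-0.9, 2.11], [0.09, 2.58], [-1.31, 4.45], [0.11, 2.69], [-2.54, 2.54]. Speed limits (rad/s): [2.39, 2.39, 3.01, 3.14, 3.14, 3.14].

## Interface

Orientations are given as a unit quaternion [w, x, y, z].
In Python, from cell import move_to, movel, movej, set_gripper, hold, solve_ik, sense, read_camera, camera_model, MotionError, job_done, spot_in, trace, landmark_of gives the robot as it stands. Calls block until the motion is done:
- move_to(position, orientation): joint-space move of the TCP to a pose.
- movel(position, rot=None, v=0.15): straight line of the TCP; rot=None keeps the orientation; v is the mean speed in m/s.
- movej(angles): joint-space move.
- set_gripper(opening, f_grip=None): finger opening in m; f_grip is the grip in N (None keeps the last); returns when the fingers have stopped.
- hold(seconds).
- solve_ik(position, orientation): joint angles nearest the present ones, or None.
- sense(): the state.
- read_camera(name): name is "side" or "top" or "wrist"; returns (picture, depth): 420x560x3 uint8, red, green, blue; 420x560 float32, m along the optical axis (not along the pixel's ray), 0 where there is no reading.
- camera_model(name): a dict with "camera_matrix" (3x3 intrinsics, pixels), "cam_to_world" (4x4, takes a point from camera to world coordinates). Camera axes: x right, y down, z forward; pixel columns grow to the right and rows downward; lengths in m; the calibration is good to about 2 mm. The wrist camera is an equidistant fisheye: a pixel r from the principal point sees the ray r / f radians off the axis. A picture is of the moment at which its call begins: read the wrist's pose just before it. camera_model takes no time and is no camera call; for the wrist camera it gives the pose at the moment of the call.
A pose or a line that the arm cannot do raises MotionError and nothing moves.
- job_done(): hands the job in, once; it reports no verdict.
Trained networks look in the newest picture that a camera, given by its name, has taken for a name from the list of things; names that differ only in an ending like _2 or _b are one class to them, and where a whole thing is asked for, a point or a joint stands for the part that bears it (a point fixed in the world has none). Each returns a list of dicts, best first, with "conf" (0 to 1); they miss things now and then, are a little off and sometimes report something else, mostly with a low value. They report only what shows in the picture. A call takes as long as a camera call.
- spot_in(camera, target): "centre" ([row, column] in pixels, amid what is visible of it).
- trace(camera, target): "pixels" (420x560 bool, what is visible of it) and "centre" ([row, column] in pixels, amid what is visible of it).
- landmark_of(camera, target): "centre" ([row, column] in pixels: a listed point, or the origin of a listed thing).
The state is a dict: "clock": time; "joint_positions": joint angles; "joint_vel": joint speeds; "tau": joint torques, N m; "position": TCP position; "eef_rot": TCP orientation; "contact_force": force on the tool from outside, world axes, zero at the start; "wrist_torque": the same for the moment, N m; "opening": finger opening in m.
Only numpy, scipy, OpenCV 4.12 (cv2) and the standard library are available. Lean on these libraries where they do the work, as an engineer would, in place of code of your own. Each camera call takes 0.05 s, during which the arm holds its last target.

## Working session

There is one attempt and no reset: what is moved stays moved. The work goes in short steps, each a Python script; the robot and the scene stay as the last script left them, time stands still between calls to the robot, and variables do not carry over. Pictures are saved under pics/ and viewed, and the job is handed in when it is done.

```bash
mkdir -p pics; ls; python3 - <<'E'
from cell import *
import cv2,numpy as np
s=sense();print(s)
for c in ["side","top","wrist"]:
    p,d=read_camera(c);cv2.imwrite(f"pics/{c}0.png",p[:,:,::-1]);np.save(f"{c}0.npy",d)
    m=camera_model(c);print(c,np.round(m["camera_matrix"],1).tolist(),np.round(m["cam_to_world"],3).tolist())
E
```

```text
pics
{'clock': 0.0, 'joint_positions': array([ 1.23900595e+00,  4.23804578e-01,  1.63066830e+00, -1.03287855e-05,
        1.08860013e+00, -1.90126516e-02]), 'joint_vel': array([ 0.00180605, -0.00060345,  0.00084447, -0.00022586,  0.00045941,
        0.00046329]), 'tau': array([-1.40602944e-03, -5.44621003e+01, -2.73666251e+01,  6.43414166e-02,
        2.28365685e-02, -7.04262538e-05]), 'position': array([0.19212298, 0.59416741, 0.22193287]), 'eef_rot': array([-0.57147053,  0.57207549,  0.41559612, -0.4164504 ]), 'contact_force': array([ 0.13060456, -0.23636193, -0.02027772]), 'wrist_torque': array([-0.02546633, -0.03783604, -0.01866779]), 'opening': 0.08832801451378647}
side [[453.2, 0.0, 280.1], [0.0, 453.2, 207.7], [0.0, 0.0, 1.0]] [[0.991, -0.08, 0.11, 0.479], [-0.135, -0.677, 0.724, -0.862], [0.017, -0.732, -0.681, 0.874], [0.0, 0.0, 0.0, 1.0]]
top [[384.5, 0.0, 280.7], [0.0, 384.5, 209.5], [0.0, 0.0, 1.0]] [[0.024, -0.994, 0.104, 0.471], [-1.0, -0.023, 0.006, -0.012], [-0.003, -0.104, -0.995, 1.328], [0.0, 0.0, 0.0, 1.0]]
wrist [[325.2, 0.0, 279.9], [0.0, 325.2, 210.8], [0.0, 0.0, 1.0]] [[0.308, 0.92, 0.242, 0.126], [0.951, -0.297, -0.079, 0.616], [-0.001, 0.255, -0.967, 0.384], [0.0, 0.0, 0.0, 1.0]]
```

View pics/top0.png

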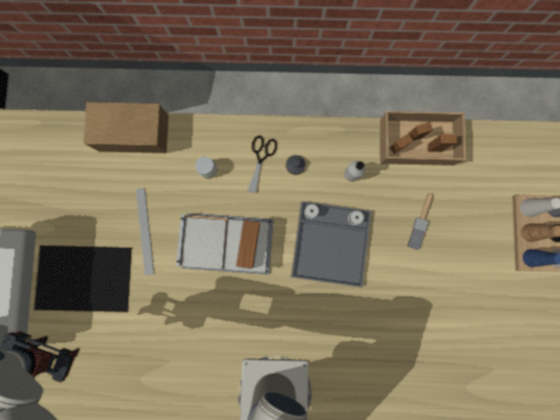

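View pics/side0.png

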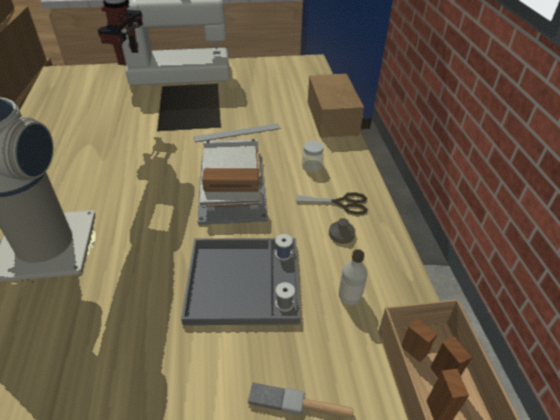

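The top view shows the jig at px (row 243, col 225), with the upper block at (245, 248), the white spacer under it and the pile board at (242, 204). The tray is at (243, 332), with the spools at the top of it. Next I'll measure with trace and depth.

```bash
cat > h.py <<'E'
from cell import *
import cv2,numpy as np
def cloud(cam,d,m=None):
    m=m or camera_model(cam);K=m["camera_matrix"];T=np.array(m["cam_to_world"])
    v,u=np.mgrid[:d.shape[0],:d.shape[1]]
    P=np.stack([(u-K[0][2])/K[0][0]*d,(v-K[1][2])/K[1][1]*d,d],-1)
    return P@T[:3,:3].T+T[:3,3]
def pix(cam,p):
    m=camera_model(cam);K=np.array(m["camera_matrix"]);T=np.array(m["cam_to_world"])
    q=K@(T[:3,:3].T@(np.array(p)-T[:3,3]));return q[:2]/q[2]
def at_z(cam,row,col,z):
    m=camera_model(cam);K=np.array(m["camera_matrix"]);T=np.array(m["cam_to_world"])
    r=T[:3,:3]@np.array([(col-K[0,2])/K[0,0],(row-K[1,2])/K[1,1],1]);o=T[:3,3]
    return o+r*(z-o[2])/r[2]
def rect(xy):
    (c,wh,a)=cv2.minAreaRect(xy.astype(np.float32)*1000)
    w,h=wh
    if w<h: w,h=h,w;a+=90
    return np.round(c,1),round(w,1),round(h,1),round((a+90)%180-90,2)
E
python3 - <<'E'
from h import *
p,d=read_camera("top");W=cloud("top",d)
for n in ["upper_block_center","spacer_center","pile_board_center","lower_block_center","jig","tray"]:
    r=trace("top",n)
    for x in r[:2]:
        P=W[x["pixels"]&(d>0)];z=P[:,2];h=np.percentile(z,[2,25,50,75,98])
        zt=np.median(z)
        Q=P[abs(z-zt)<.006]
        print(n,round(x["conf"],2),np.round(x["centre"]),len(P),np.round(h,3),rect(Q[:,:2]))
for n in ["jig","stack_place","pile_place","tray","tray_bay","upper_block_center","spacer_center","pile_board_center","spool_a"]:
    for x in landmark_of("top",n)[:2]: 
        z={"jig":0,"stack_place":.012,"pile_place":.06,"tray":0,"tray_bay":.006,"upper_block_center":.094,"spacer_center":.064,"pile_board_center":.044}.get(n,0)
        print(n,round(x["conf"],2),np.round(x["centre"],1),np.round(at_z("top",*x["centre"],z),3))
c=cv2.resize(p[190:300,150:390,::-1],None,fx=3.3,fy=3.3,interpolation=cv2.INTER_CUBIC);cv2.imwrite("pics/crop1.png",c)
E
```

```text
upper_block_center 0.84 [246. 248.] 751 [0.111 0.115 0.117 0.118 0.122] (array([485.2,  97.9]), 146.1, 53.6, -6.99)
spacer_center 0.64 [246. 238.] 1074 [0.068 0.071 0.073 0.075 0.078] (array([482.7, 104.9]), 160.4, 130.0, -2.51)
pile_board_center 0.72 [243. 206.] 1966 [0.044 0.051 0.053 0.055 0.058] (array([487.7, 247.7]), 159.6, 131.2, -2.49)
pile_board_center 0.24 [246. 330.] 5237 [0.001 0.005 0.007 0.01  0.028] (array([ 500.3, -179.2]), 257.8, 246.3, -6.8)
lower_block_center 0.65 [238. 226.] 1349 [0.002 0.012 0.016 0.04  0.069] (array([489.3, 175.6]), 299.5, 189.7, 87.24)
lower_block_center 0.56 [243. 330.] 5306 [0.001 0.005 0.007 0.01  0.029] (array([ 497.5, -180.2]), 268.2, 248.9, -6.09)
jig 0.76 [235. 228.] 1221 [0.008 0.012 0.016 0.041 0.069] (array([489.2, 175.3]), 298.8, 189.7, 87.27)
jig 0.59 [245. 331.] 5269 [0.001 0.005 0.007 0.01  0.029] (array([ 494.9, -176.7]), 270.4, 247.7, -5.13)
tray 0.74 [249. 330.] 5070 [0.001 0.005 0.007 0.01  0.028] (array([ 501. , -173.9]), 257.8, 235.3, -6.7)
pile_place 0.62 [173.6 352.4] [ 0.73  -0.242  0.06 ]
tray 0.93 [243.7 329.4] [ 0.495 -0.175  0.   ]
tray_bay 0.61 [251.8 327.4] [ 0.468 -0.167  0.006]
tray_bay 0.17 [216.2 351.9] [ 0.592 -0.25   0.006]
upper_block_center 0.72 [245.  247.3] [0.483 0.099 0.094]
spacer_center 0.58 [248.4 245.9] [0.473 0.106 0.064]
pile_board_center 0.9 [244.3 206.6] [0.483 0.239 0.044]
spool_a 0.72 [219.1 352.6] [ 0.582 -0.254  0.   ]
spool_a 0.67 [164.4 257.8] [0.767 0.08  0.   ]
```

View pics/crop1.png

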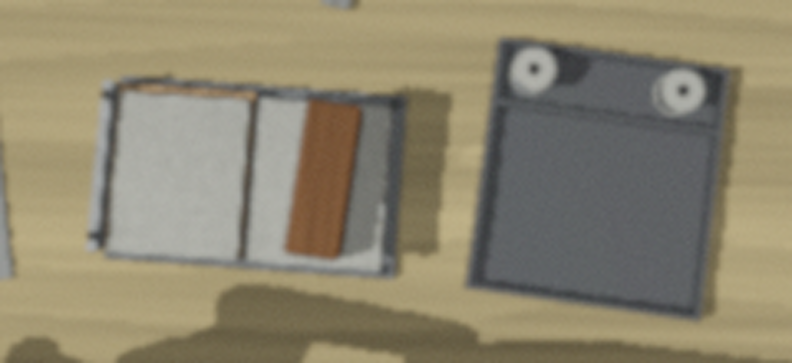

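```bash
python3 - <<'E'
from h import *
d=np.load("top0.npy");W=cloud("top",d)
x,y,z=W[...,0],W[...,1],W[...,2]
m=(d>0)&(y<-.02)&(y>-.36)&(x>.33)&(x<.7)
r=m&(z>.018)&(z<.032)
print("tray rim",rect(W[r][:,:2]))
for lo in (.016,.021):
  r=(m&(z>lo)&(z<.032)).astype(np.uint8)
  n,l,st,_=cv2.connectedComponentsWithStats(r,connectivity=8)
  k=1+np.argmax(st[1:,4]);print(st[k],rect(W[l==k][:,:2]))
# angle from floor
m2=m&(z>.0)&(z<.012)
b=W[m][:,2];print(np.histogram(b,bins=np.arange(-.004,.07,.004)))
j=(d>0)&(y<.36)&(y>0)&(x>.36)&(x<.62)
r=j&(z>.056)&(z<.068)&(y>.3);print("stop",rect(W[r][:,:2]))
E
```

```text
tray rim (array([ 496.1, -176.3]), 260.3, 241.2, -6.72)
[291 201  80  87 726] (array([ 496.1, -176.3]), 260.2, 241.3, -6.75)
[291 201  80  87 660] (array([ 496.2, -176. ]), 260.3, 240.4, -6.72)
(array([1914, 3170, 2896, 1285,  140,   49,  230,  356,  104,    4,    2,
          0,    0,    0,   25,  151,   72,    4]), array([-0.004,  0.   ,  0.004,  0.008,  0.012,  0.016,  0.02 ,  0.024,
        0.028,  0.032,  0.036,  0.04 ,  0.044,  0.048,  0.052,  0.056,
        0.06 ,  0.064,  0.068]))
stop (array([496.6, 314.4]), 168.1, 31.5, -2.13)
```

```bash
cat >> h.py <<'E'
from scipy.spatial.transform import Rotation as Ro
def quat(th):
    c,s=np.cos(th),np.sin(th)
    q=Ro.from_matrix(np.array([[c,0,-s],[s,0,c],[0,-1,0]])).as_quat()
    return [q[3],q[0],q[1],q[2]]
D=np.pi/180
TO=np.array([.4962,-.1762]);TY=-6.72*D
JO=np.array([.4892,.1755]);JY=-2.6*D
def fr(o,a,p): c,s=np.cos(a),np.sin(a);return o+np.array([c*p[0]-s*p[1],s*p[0]+c*p[1]])
def tray(x,y):return fr(TO,TY,(x,y))
def jig(x,y):return fr(JO,JY,(x,y))
def st(t=""):
    s=sense();print(t,round(s["clock"],2),np.round(s["position"],4),"F",np.round(s["contact_force"],1),"op",round(s["opening"],4))
    return s
def P(xy,z):return [float(xy[0]),float(xy[1]),float(z)]
E
python3 - <<'E'
from h import *
for a in (90,-90):
  for xy,y in (((.4852,.0979),-7*D),(tray(-.032,-.055),TY),(jig(0,-.0725),JY)):
    print(a,solve_ik(P(xy,.08),quat(y+a*D)))
for a in (0,180):
  for yy in (-.18,0): print(a,jig(0,yy),solve_ik(P(jig(0,yy),.06),quat(JY+a*D)))
print(tray(-.032,-.055),tray(-.032,.055))
E
```

```text
90 [ 1.75055493e-01  4.63088356e-01  2.00166965e+00 -4.44089210e-16
  6.76834651e-01 -1.27356779e+00]
90 [-4.83579243e-01  4.80318675e-01  1.96659614e+00 -4.44089210e-16
  6.94677841e-01 -1.93708944e+00]
90 [ 1.85068702e-01  4.64936687e-01  1.99790995e+00 -4.44089210e-16
  6.78746019e-01 -1.34034906e+00]
-90 [ 1.75055493e-01  4.63088356e-01  2.00166965e+00 -4.44089210e-16
  6.76834651e-01  1.86802487e+00]
-90 [-4.83579243e-01  4.80318675e-01  1.96659614e+00 -4.44089210e-16
  6.94677841e-01  1.20450321e+00]
-90 [ 1.85068702e-01  4.64936687e-01  1.99790995e+00 -4.44089210e-16
  6.78746019e-01  1.80124359e+00]
0 [ 0.48103466 -0.0043147 ] [-3.37092593e-02  4.87150473e-01  2.03751972e+00 -4.44089210e-16
  6.16922459e-01  1.16693013e-02]
0 [0.4892 0.1755] [ 3.21549042e-01  5.25257131e-01  1.95364610e+00 -4.44089210e-16
  6.62689423e-01  3.66927603e-01]
180 [ 0.48103466 -0.0043147 ] None
180 [0.4892 0.1755] None
[ 0.45798389 -0.22707759] [ 0.4708558 -0.1178333]
```

```bash
python3 - <<'E'
from h import *
q=quat(83*D);xy=(.4852,.0979)
move_to(P(xy,.19),q);st("above")
p,d=read_camera("wrist");cv2.imwrite("pics/w1.png",p[:,:,::-1])
p,d=read_camera("side");cv2.imwrite("pics/s1.png",p[:,:,::-1])
E
```

```text
above 3.02 [0.4853 0.0985 0.1901] F [ 0.3 -0.5  0. ] op 0.0877
```

View pics/w1.png

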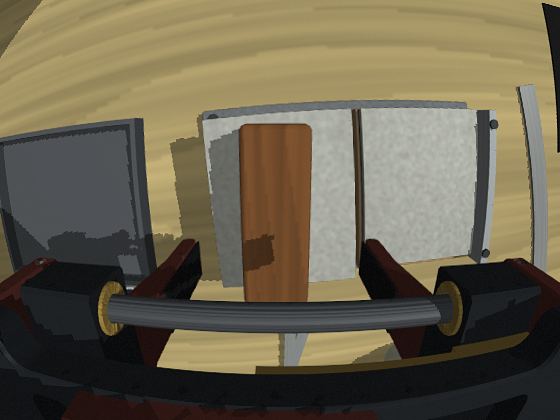

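The wrist view shows the block (cols 240–312) centred between the fingers (cols 200 and 365) and parallel to them. I'll grasp it now.

```bash
python3 - <<'E'
from h import *
xy=(.4852,.0979)
movel(P(xy,.081),v=.1);st("down")
set_gripper(.05,35);s=st("grip")
movel(P(s["position"][:2],.16),v=.12);st("lift")
p,d=read_camera("side");cv2.imwrite("pics/s2.png",p[120:300,150:350,::-1].repeat(3,0).repeat(3,1))
E
```

```text
down 4.37 [0.4856 0.098  0.0815] F [-0.2  0.1 -0.1] op 0.0881
grip 4.99 [0.4852 0.0977 0.0811] F [-0.8 -1.3  3.4] op 0.0539
lift 5.8 [0.4846 0.0977 0.1594] F [ 0.2  0.4 -3.9] op 0.0538
```

View pics/s2.png

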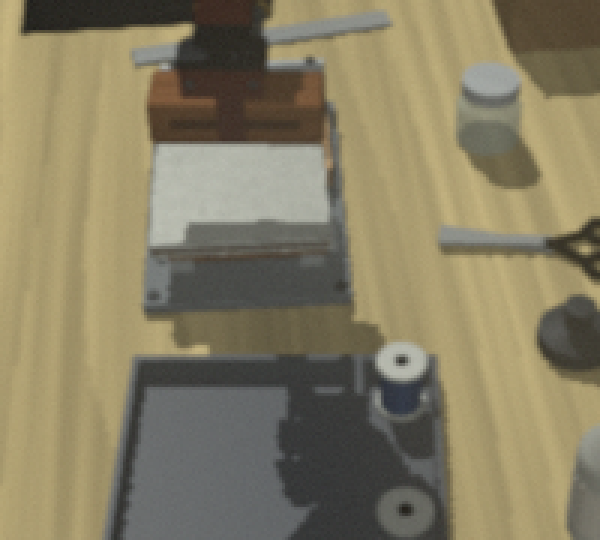

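The block is held level and the spacer stayed put. Next I'll carry the block to the tray's far half.

```bash
cat >> h.py <<'E'
def place(xy,q,zt):
    move_to(P(xy,.16),q)
    movel(P(xy,.035),v=.12)
    z=.035;f0=sense()["contact_force"][2]
    movel(P(xy,zt+.004),v=.05)
    for z in np.arange(zt+.003,zt-.005,-.001):
        movel(P(xy,z),v=.02)
        f=sense()["contact_force"][2]
        if f-f0>2.5: break
    st("set %.3f f0 %.1f"%(z,f0))
    set_gripper(.066);st("open")
    movel(P(xy,.14),v=.2)
E
python3 - <<'E'
from h import *
place(tray(-.032,-.057),quat(TY+90*D),.015)
p,d=read_camera("top");cv2.imwrite("pics/t3.png",p[180:300,150:390,::-1].repeat(3,0).repeat(3,1))
W=cloud("top",d)
for n in ["upper_block_center","spacer_center","pile_board_center"]:
    for x in trace("top",n)[:1]:
        Q=W[x["pixels"]&(d>0)];z=Q[:,2];zt=np.median(z);Q=Q[abs(z-zt)<.006]
        print(n,round(x["conf"],2),round(zt,3),rect(Q[:,:2]))
st()
E
```

```text
set 0.015 f0 -3.1 9.75 [ 0.4579 -0.2292  0.0152] F [0.4 0.4 0.7] op 0.0542
open 10.18 [ 0.4578 -0.2291  0.015 ] F [-0.3 -0.7 -0.4] op 0.0664
upper_block_center 0.65 0.05 (array([ 461. , -221.5]), 148.4, 46.9, -7.32)
spacer_center 0.6 0.073 (array([482.6, 104.9]), 160.0, 130.5, -2.49)
 11.16 [ 0.457  -0.2287  0.1387] F [-0.   0.6  0.1] op 0.0657
```

View pics/t3.png

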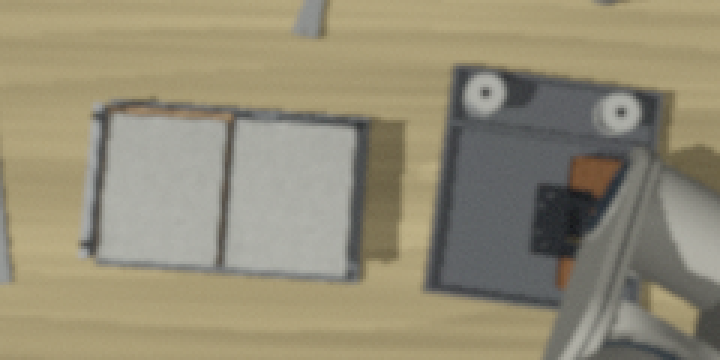

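The upper block is flat (top at 0.050) and the spacer hasn't moved. Now I'll push it squarely with both opened fingers along the jig's +y.

```bash
python3 - <<'E'
from h import *
q=quat(JY);X=-.0033
move_to(P(jig(X,-.172),.14),q)
set_gripper(.08)
movel(P(jig(X,-.172),.059),v=.15);st("ready")
for y in (-.146,-.135,-.12,-.1):
    movel(P(jig(X,y),.059),v=.06);st(y)
p,d=read_camera("side");cv2.imwrite("pics/s4.png",p[120:300,150:350,::-1].repeat(3,0).repeat(3,1))
p,d=read_camera("top");cv2.imwrite("pics/t4.png",p[180:300,150:390,::-1].repeat(3,0).repeat(3,1))
E
```

```text
ready 14.02 [0.4784 0.0038 0.0593] F [ 0.6 -0.1  0.6] op 0.0802
-0.146 14.6 [0.4793 0.0302 0.0591] F [-0.4  0.  -0.4] op 0.0805
-0.135 14.93 [0.4797 0.0412 0.0589] F [ 0.2 -0.2 -0.4] op 0.0803
-0.12 15.33 [0.4804 0.0562 0.059 ] F [-0.7 -0.1 -0.2] op 0.0799
-0.1 15.82 [0.4814 0.0762 0.059 ] F [ 0.8  0.2 -0.6] op 0.0798
```

View pics/s4.png

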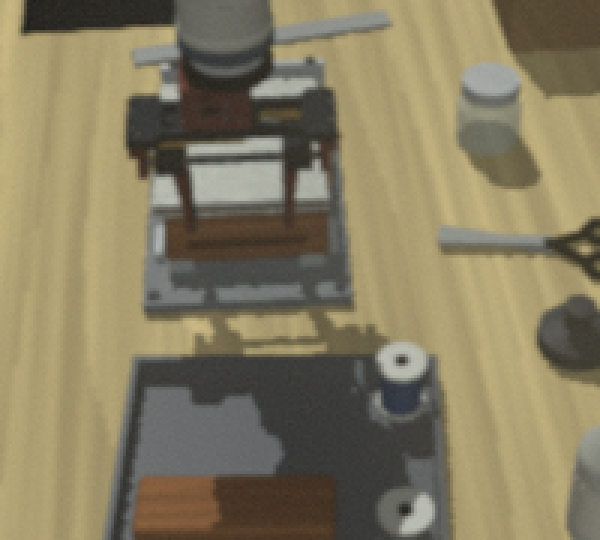

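View pics/t4.png

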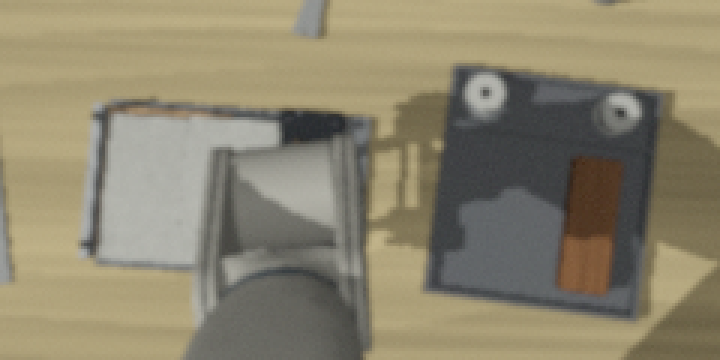

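```bash
python3 - <<'E'
from h import *
X=-.0033
for y in (-.07,-.045,-.03):
    movel(P(jig(X,y),.059),v=.06);st(y)
p,d=read_camera("side");cv2.imwrite("pics/s5.png",p[120:300,150:350,::-1].repeat(3,0).repeat(3,1))
p,d=read_camera("top");cv2.imwrite("pics/t5.png",p[180:300,150:390,::-1].repeat(3,0).repeat(3,1))
W=cloud("top",d)
for x in trace("top","spacer_center")[:2]+trace("top","pile_board_center")[:2]:
    Q=W[x["pixels"]&(d>0)];z=Q[:,2];zt=np.median(z);Q=Q[abs(z-zt)<.008]
    print(round(x["conf"],2),x["centre"],round(zt,3),rect(Q[:,:2]))
E
```

```text
-0.07 16.57 [0.4827 0.1061 0.059 ] F [ 0.4 -0.1  0.1] op 0.0796
-0.045 17.13 [0.4839 0.1311 0.059 ] F [ 0.9 -0.   0.2] op 0.0799
-0.03 17.53 [0.4846 0.1461 0.059 ] F [0.2 0.3 0.5] op 0.0801
0.72 [241.2, 184.7] 0.053 (array([491.2, 305.4]), 155.9, 18.4, -4.04)
```

View pics/s5.png

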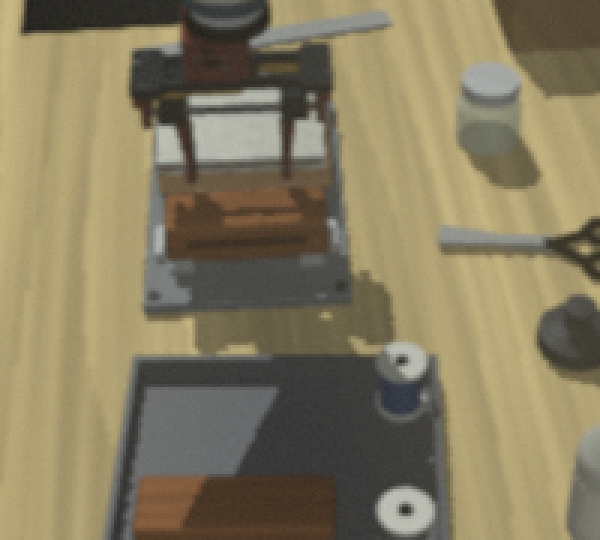

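View pics/t5.png

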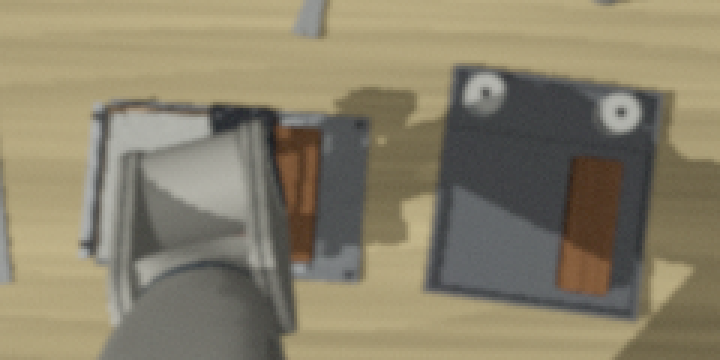

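```bash
python3 - <<'E'
from h import *
X=-.0033
movel(P(jig(X,-.02),.057),v=.05)
movel(P(jig(X,-.006),.057),v=.05);st()
movel(P(jig(X,-.03),.058),v=.1)
movel(P(jig(X,-.03),.14),v=.2)
# back off over the stack toward -y so the top camera sees
move_to(P(jig(0,-.16),.15),quat(JY+90*D));st("clear")
p,d=read_camera("top");cv2.imwrite("pics/t6.png",p[180:300,150:390,::-1].repeat(3,0).repeat(3,1))
W=cloud("top",d)
for n in ("spacer_center","pile_board_center","lower_block_center"):
  for x in trace("top",n)[:2]:
    Q=W[x["pixels"]&(d>0)];z=Q[:,2];zt=np.median(z);Q=Q[abs(z-zt)<.006]
    print(n,round(x["conf"],2),np.round(x["centre"]),round(zt,3),rect(Q[:,:2]))
p,d=read_camera("side");cv2.imwrite("pics/s6.png",p[120:300,150:350,::-1].repeat(3,0).repeat(3,1))
E
```

```text
18.52 [0.4857 0.1701 0.057 ] F [ 0.6 -0.2 -1.1] op 0.0803
clear 21.07 [0.4817 0.0158 0.1495] F [ 0.5 -0.3  0.2] op 0.0798
spacer_center 0.58 [244. 202.] 0.069 (array([490.9, 250.3]), 159.8, 130.5, -2.65)
lower_block_center 0.34 [244. 327.] 0.007 (array([ 490.3, -184.6]), 268.8, 247.6, -3.35)
```

View pics/s6.png

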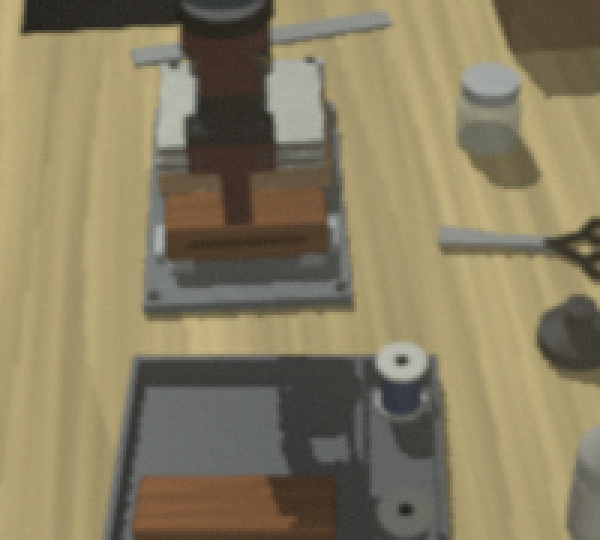

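View pics/t6.png

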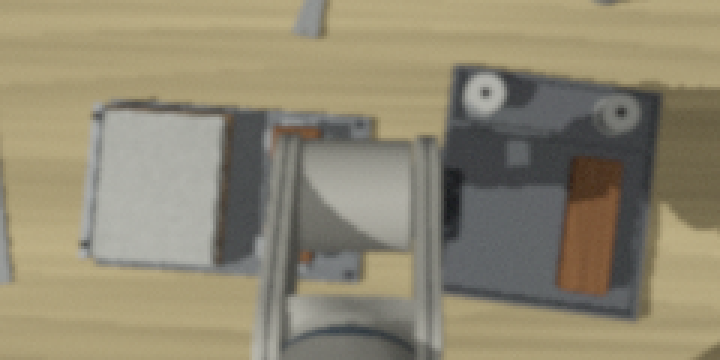

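```bash
python3 - <<'E'
from h import *
p,d=read_camera("top");W=cloud("top",d)
m=(d>0)&(abs(W[...,2]-.056)<.008)&(W[...,0]>.38)&(W[...,0]<.58)&(W[...,1]>.04)&(W[...,1]<.16)
Q=W[m];print(len(Q));
for a,b in ((.39,.43),(.43,.47),(.47,.51),(.51,.55),(.55,.58)):
    k=Q[(Q[:,0]>a)&(Q[:,0]<b)]
    if len(k):print(a,len(k),np.round(k[:,:2].min(0),4),np.round(k[:,:2].max(0),4))
move_to(P(jig(0,-.0725),.15),quat(JY+90*D))
p,d=read_camera("wrist");cv2.imwrite("pics/w7.png",p[:,:,::-1]);st()
E
```

```text
74
0.39 16 [0.4121 0.0815] [0.4253 0.0917]
0.51 12 [0.526  0.1249] [0.5494 0.1292]
0.55 46 [0.5501 0.0761] [0.5605 0.1296]
 21.87 [0.4857 0.1031 0.1499] F [-0.2  0.1 -0.8] op 0.0797
```

View pics/w7.png

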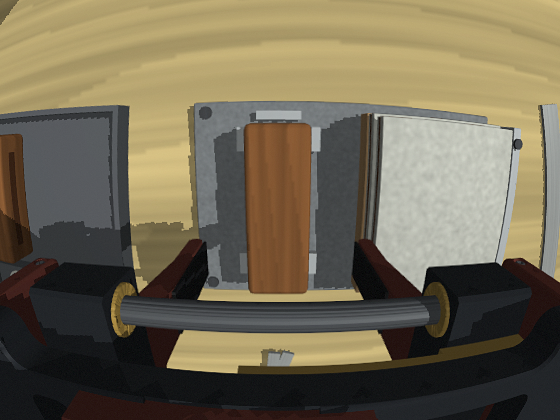

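The wrist view shows the lower block (cols 245–311) centred between the fingers (207 and 355), with lips only at its corners. I'll grasp it and place it in the near half of the tray.

```bash
python3 - <<'E'
from h import *
xy=jig(0,-.0725)
movel(P(xy,.04),v=.12);movel(P(xy,.020),v=.06);st("down")
set_gripper(.05,35);s=st("grip")
movel(P(s["position"][:2],.16),v=.12);s=st("lift")
if s["opening"]>.05:
    place(tray(-.032,.05),quat(TY+90*D),.014)
    move_to(P((.42,-.02),.25),quat(TY+90*D))
else: print("MISSED")
p,d=read_camera("top");cv2.imwrite("pics/t8.png",p[180:300,150:390,::-1].repeat(3,0).repeat(3,1))
W=cloud("top",d)
for n in ("spacer_center","lower_block_center"):
  for x in trace("top",n)[:2]:
    Q=W[x["pixels"]&(d>0)];z=Q[:,2];zt=np.median(z);Q=Q[abs(z-zt)<.006]
    print(n,round(x["conf"],2),np.round(x["centre"]),round(zt,3),rect(Q[:,:2]))
p,d=read_camera("side");cv2.imwrite("pics/s8.png",p[120:330,150:360,::-1].repeat(2,0).repeat(2,1));st()
E
```

```text
down 23.42 [0.4856 0.103  0.0196] F [-0.8  0.6 -0.3] op 0.08
grip 23.94 [0.486  0.1031 0.0202] F [-0.4 -0.9  2.3] op 0.0537
lift 25.26 [0.4855 0.103  0.1593] F [ 0.4 -0.8 -2.2] op 0.0537
set 0.014 f0 -2.5 28.85 [ 0.4704 -0.1229  0.0142] F [-0.9  0.2  0.9] op 0.0539
open 29.28 [ 0.4703 -0.1228  0.014 ] F [ 0.5 -0.5  0.4] op 0.0658
spacer_center 0.87 [245. 205.] 0.069 (array([491. , 250.7]), 159.5, 130.6, -2.07)
lower_block_center 0.92 [237. 314.] 0.051 (array([ 492.6, -121.7]), 106.8, 53.7, -7.4)
 30.94 [ 0.4198 -0.0207  0.2486] F [0.2 0.5 0.3] op 0.0661
```

View pics/s8.png

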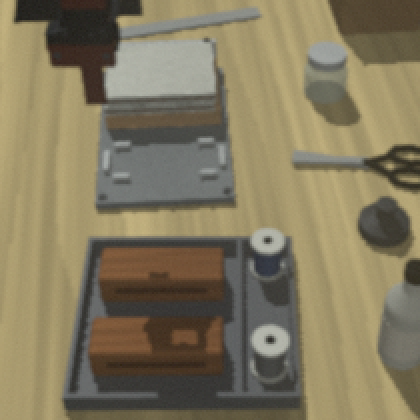

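View pics/t8.png

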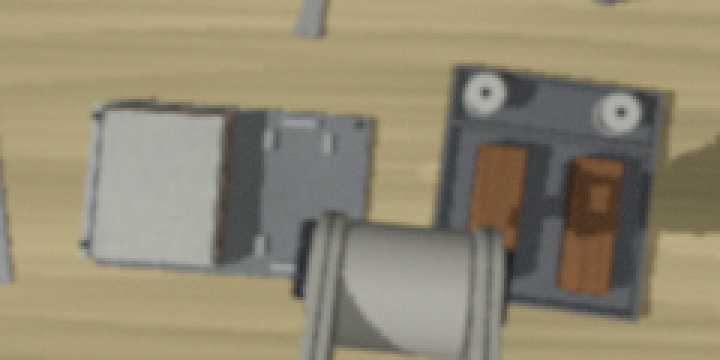

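Both blocks lie flat (tops at about 0.050) side by side in the front compartment. The spacer is square on the pile and the arm is clear, so I'll hand in.

```bash
python3 - <<'E'
from h import *
hold(.3);job_done();st("done")
E
```

```text
the job is handed in; nothing more can be done
the job is handed in; nothing more can be done
```

The jig is unloaded and the job was handed in at about 31 s of the 64 s allowed; the hand-in gave no verdict.

- **Upper block:** I lifted it into the far half of the tray's front compartment. The last depth reading put its top at about 0.050 m, which means it lies flat on the tray floor.
- **Spacer:** I pushed it onto the pile with both opened fingers. It ended at (0.491, 0.251) with its top at 0.069 m and yaw about -2 to -2.6°. That is roughly 3 mm from `pile_place` and square to the jig.
- **Lower block:** I lifted it into the near half of the same compartment and released it there. Its top also reads about 0.051 m.

In the last side and top pictures the blocks lie side by side and the fingers are clear of everything.

**What I could not fully check:**
- The spacer hides the pile's own board, so I did not measure that board at the end. It can only slide about 5 mm before it meets the end stop.
- I judged the other objects by eye in the pictures and saw no movement, but took no measurements of them.
- The networks sometimes confused the tray with the jig or blocks, and I ignored those readings.

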